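Cam-lock the print unit into a label printer

ROBOT

A 6-joint arm with a two-finger parallel gripper is mounted at the origin on the work surface. World frame = base frame: x ahead of the robot, y to its left, z up, the work surface at z = 0. Lengths are in mm, angles in rad, forces in N, time in s.
With the tool pointing down it reaches from about 350 to 875 mm from the base axis. Payload 4.2 kg.
Tool frame: the origin (TCP) lies at the very end of the fingers, on their centre line; the grasp point (between the pads) lies 19 mm behind it (arm.pinch_z is the distance from the TCP to the grasp point, in mm); x points along the fingers, y is the direction in which the jaws open and shut, and the axes are right-handed (so a half turn about x gives the same grasp; the last joint's range is limited). The gripper opens to 85 mm and grips with 20 to 120 N. Pads are 22 mm wide; open, the fingers measure 114 mm over their backs; the gripper's body (76 mm by 85 mm) begins 54 mm behind the grasp point. The pads swing forward as they close: fully open they stand 13 mm farther back than shut.
Start: joints at [-1.009, 0.385, 0.008, 0, -1.194, -0.259], TCP at [186.387, -596.539, 231.312] pointing down, gripper open.
Joint ranges: [-3.14, 3.14], [-1.21, 2.06], [-1.07, 1.41], [-3.16, 2.05], [-2.99, -0.16], [-3.1, 3.1]. Speed limits (rad/s): [2.79, 2.79, 3.14, 3.14, 3.14, 3.14].

INTERFACE

Orientations are given as a unit quaternion [x, y, z, w].
In Python, from bench import arm gives the robot as it stands.
- The arm moves only by the tool drive_tool, never from a script. Its argument "motion" is a list of rows, each a list of 4 numbers: the shift along the tool's x, y, z in mm, then the turn about the tool's x in degrees. In form: [[dx, dy, dz, spin], ...]. A call has 1 to 10 rows; each row shifts and turns the commanded pose from where the row before left it, along the tool's axes as they then stand; what a row does not reach is not made up. A row lasts 1/12 s, in which the tool goes at most 41.7 mm and 7.16 degrees, less where a joint would pass 70% of its speed; a pose out of reach is approached as far as the arm can. A call with a gripper value outside its range is refused whole. "grip" is the finger opening in mm, from 0 to 85.4, set as the call begins (left out, the last holds). The fingers move at their own pace and stop on an object; the grip force is fixed at half the most. Time passes only in rows, so rows that do not move let the fingers close. It gives the time, the measured TCP pose, the force and the opening at its end, in the units of the state.
- arm.read_state(): the state, without advancing time (a new reading comes with each control period).
- arm.get_image(name): name is "scene" or "top" or "wrist"; returns the picture (480x640x3 uint8, red, green, blue); there is no depth.
- arm.calibration(name): a dict with "K" (3x3 intrinsics, pixels), "eye" and "attitude" of the camera in the world; the wrist camera has in their place "T_tool_cam" (4x4, takes a point from camera to tool coordinates, whose origin is the TCP and whose axes are the tool frame's). Camera axes: x right, y up, looking along -z (the intrinsics and any distortion apply to the point x, -y, -z); pixel columns grow to the right and rows downward; lengths in mm; the calibration is good to about 2 mm. A picture is of the moment at which its call begins: read the wrist's pose just before it. calibration takes no time and is no camera call.
- arm.job_done(): hands the job in, once; it reports no verdict.
The state is a dict: "clock": time; "joints": joint angles; "joint_vel": joint speeds; "joint_efforts": joint torques, N m; "position": TCP position; "ee_rot": TCP orientation; "contact_force": force on the tool from outside, world axes, zero at the start; "wrist_torque": the same for the moment, N m; "gripper_width": finger opening in mm.
Only numpy, scipy, OpenCV 4.12 (cv2) and the standard library are available. Lean on these libraries where they do the work, as an engineer would, in place of code of your own. Each camera call takes 0.05 s, during which the arm holds its last target. There are 200 camera calls.

TASK

Slide the white print unit along its rails into the opened label printer until it meets the rubber seal and its bolt's pin stands in the mouth of the cam, then turn the cam disc clockwise by its bar, about half a turn, until its hook has drawn the unit up firmly against the seal. Stop when it is tight and do not overtighten it: a squashed seal is ruined. Let go of everything and leave the things lying around undisturbed.

Things in the scene. Friction and masses are not known exactly. Their poses are not given: they have to be found in the camera images.
- printer: Opened label printer base fixed on the bench: grey plate 350 x 210 x 12 mm. Origin on the bench below the cam's axis; x is the direction in which the unit slides in; plate from x = -235 to 115 mm. Two rails (inner faces y = +-36.5 mm, 38 mm above the bench, x = -235 to -70 mm) guide the unit. Black drive housing beyond the cam, x 64 to 112 mm, top 54 mm above the bench.
- seal_nominal (a point): Nominal face of the rubber seal on the printer, at its x = -69.5 mm, 27 mm above the bench: two blocks, tops 38 mm above the bench, either side of the bolt. Stiff: about 1 mm per 15 N. The true face lies up to 4 mm nearer or farther, differs from printer to printer and is not reported: only contact tells. At nominal touch the pin is 29.5 mm short of the cam's axis.
- unit: White print unit, loose, about 0.45 kg, lying between the rails: body 90 x 70 x 36 mm, origin at the centre of its underside (12 mm above the bench), x axis towards the cam. A steel bolt (12 mm wide, 35 to 43 mm above the bench) reaches 46 mm ahead of its front face and ends in a down-turned pin.
- unit_handle (a point): Centre of the unit's black grip plate: 12 mm thick along the unit's x, 50 mm wide along y, 48 mm tall (from 48 to 96 mm above the bench; this point 72 mm above it, over the unit's centre).
- bolt_pin (a point): Middle of the 8 mm thick down-turned pin at the end of the unit's bolt, 85 mm ahead of the unit's origin along its x, 30 mm above the bench.
- hook: Steel cam disc's hook, turning about an upright axis fixed on the printer; origin on that axis, 12 mm above the bench. A spiral wall up to 48 mm from the axis, top 33 mm above the bench, drawing in 5 mm per radian. While the cam angle is near 0 its open mouth faces the unit and the pin can slide in; it closes behind the pin from 0.5 rad on.
- cam_bar (a point): Centre of the cam's aluminium grip bar, on the cam's axis, 68 mm above the bench. The bar is 90 mm long along this point's (and the hook's) x axis, 14 mm wide, from 50 to 86 mm above the bench.
- cam (a joint): Cam angle in rad, growing clockwise from above, -0.15 to 3.75; stays where left. It starts to load the seal at 1.5 to 3.1 and is right 0.15 to 0.45 later. Moment to turn it: about 0.06 N m slack, 0.25 to 0.5 when right, best 0.36 (10 N at 35 mm from the axis), felt only while it moves: at rest friction holds the load. Right is a pull of 10 to 30 N on the bolt; over 40 N ruins the seal.
- label_core: Bystander: cardboard core ring, 38 mm across and 28 mm tall, standing on the printer's drive housing.
- eraser: Bystander: small white block 45 x 18 x 12 mm lying on the printer's plate beside the rails.
- scanner: Bystander: black hand scanner about 150 mm long on the bench to the robot's right.
- paper_roll: Bystander: white label roll, 90 mm across, 60 mm tall, on the bench to the robot's right.
There are look-alikes about, which are no part of the job. What is shaped like the unit but yellow is not meant.

How it is judged (in metres and radians):
On the way, in this order (a step that is already met when the one before it is completed fails the run):
1. the unit is slid in, its pin in the cam's open mouth (horizontal distance between bolt_pin and hook below 0.037 m and value of joint cam below 0.4 rad), for 0.2 s.
2. the cam is turned so that its hook pulls on the bolt (value of joint cam above 1.3 rad and contact force between unit and hook above 5 N), for 0.2 s.
At the end, for the whole second after the job is handed in: the cam is left turned by at least 1.5 rad and its hook keeps pulling the unit's bolt with 10 to 30 N against the seal; the unit sits flat (within 0.06 rad) and at rest between the rails with its pin within 34 mm of the cam's axis (contact force between unit and hook between 10 and 30 N and value of joint cam above 1.5 rad and horizontal distance between bolt_pin and hook below 0.034 m and x of bolt_pin in the frame of printer below -0.015 m and angle between unit's own z axis and vertical below 0.06 rad and linear speed of unit below 0.01 m/s); the robot touches nothing.
It fails at once if the hook and bolt are loaded beyond 40 N (seal ruined) (contact force between unit and hook above 40 N).
It fails at once if a bystander is moved by more than 30 mm (distance of any of label_core, eraser, scanner, paper_roll from where it was at the start of the episode above 0.03 m).
It also fails if it takes over 72 s, if anything falls off the work surface, if the arm or the gripper's body presses on something with over 40 N, if the wrist force passes 120 N, or if a joint passes its speed limit or range.

## Working session

There is one attempt and no reset: what is moved stays moved. The work goes in short steps, Python scripts to look and compute and a tool call to move; the robot and the scene stay as the last step left them, time stands still between calls to the robot, and variables do not carry over. Pictures are saved under pics/ and viewed, about 8 in all and at most 12, crops included, and the job is handed in when it is done.

Besides the shell and the picture viewer there is one more tool, called after "Request:" in YAML: its name, and indented under it one key for each argument. drive_tool: Moves the arm, as the interface text tells. Its arguments: {"type":"object","properties":{"motion":{"type":"array"},"grip":{"type":"number"}},"required":["motion"]}

```bash
ls; mkdir -p pics; python3 - <<'E'
from bench import arm
import cv2,numpy as np
np.set_printoptions(precision=4,suppress=True)
a=arm.get_image("scene");b=arm.get_image("top")
cv2.imwrite("pics/s0.png",a[:,:,::-1]);cv2.imwrite("pics/t0.png",b[:,:,::-1])
for n in("scene","top","wrist"):print(n,arm.calibration(n))
print(arm.read_state())
E
```

```text
pics
scene {'K': array([[607.8446,   0.    , 315.2865],
       [  0.    , 607.8446, 233.6006],
       [  0.    ,   0.    ,   1.    ]]), 'eye': array([1210.2217,  -19.4156,  839.4479]), 'attitude': array([0.2411, 0.2776, 0.6943, 0.6186])}
top {'K': array([[603.8827,   0.    , 322.4099],
       [  0.    , 603.8827, 242.4841],
       [  0.    ,   0.    ,   1.    ]]), 'eye': array([ 446.5106,  -85.631 , 1124.6769]), 'attitude': array([-0.0261,  0.031 ,  0.7088, -0.7043])}
wrist {'K': array([[414.3621,   0.    , 318.7236],
       [  0.    , 414.3621, 237.9324],
       [  0.    ,   0.    ,   1.    ]]), 'T_tool_cam': array([[  -0.0011,    0.2824,   -0.9593, -142.9891],
       [   1.    ,    0.0018,   -0.0006,    0.714 ],
       [   0.0016,   -0.9593,   -0.2824,  -72.4098],
       [   0.    ,    0.    ,    0.    ,    1.    ]])}
{'clock': 0.1, 'joints': array([-1.0094,  0.3855,  0.0068, -0.0004, -1.194 , -0.2586]), 'joint_vel': array([ 0.0004, -0.001 ,  0.0016,  0.0029, -0.0003, -0.0001]), 'joint_efforts': array([ -0.0005, -39.3319,  18.8929,   4.1979,  -0.0026,   0.    ]), 'position': array([ 186.2328, -596.074 ,  230.3061]), 'ee_rot': array([-0.1059,  0.6992,  0.1073,  0.6989]), 'contact_force': array([-1.4352,  0.6049,  0.2362]), 'wrist_torque': array([-0.0263,  0.0014,  0.0347]), 'gripper_width': 85.86089384809578}
```

View pics/s0.png

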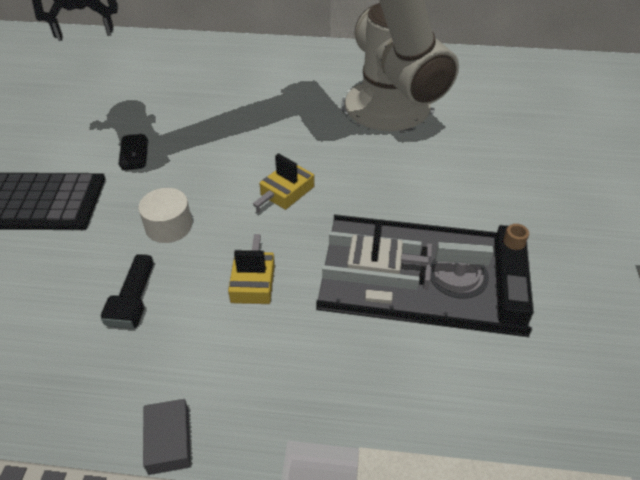

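View pics/t0.png

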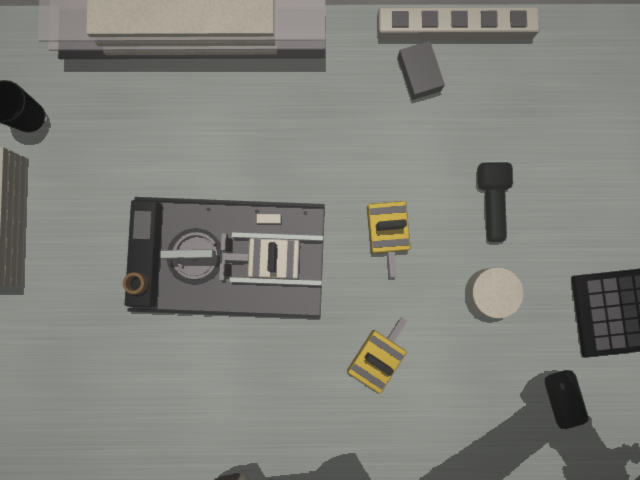

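Scene view: the white unit is at about (375,250) and the cam at about (458,275). The yellow look-alikes are at (287,185) and (252,277). Top view: unit handle at about (272,257), cam bar from (162,254) to (215,254), core at (134,283), eraser at (268,218). The printer's +x therefore runs roughly along world +y.

```bash
cat > h.py <<'E'
from bench import arm
import cv2,numpy as np
from scipy.spatial.transform import Rotation as R
np.set_printoptions(precision=2,suppress=True)
def cam(n,s=None):
    c=arm.calibration(n)
    if n!="wrist": return c["K"],np.array(c["eye"]),R.from_quat(c["attitude"]).as_matrix()
    T=c["T_tool_cam"];Q=R.from_quat(s["ee_rot"]).as_matrix()
    return c["K"],s["position"]+Q@T[:3,3],Q@T[:3,:3]
def ray(C,uv):
    K,e,A=C;p=np.linalg.solve(K,[uv[0],uv[1],1]);d=A@[p[0],-p[1],-p[2]]
    return e,d/np.linalg.norm(d)
def onz(C,uv,z):
    e,d=ray(C,uv);return e+d*(z-e[2])/d[2]
def tri(C1,u1,C2,u2):
    e1,d1=ray(C1,u1);e2,d2=ray(C2,u2)
    s=np.linalg.lstsq(np.c_[d1,-d2],e2-e1,rcond=None)[0]
    p,q=e1+s[0]*d1,e2+s[1]*d2
    return (p+q)/2,np.linalg.norm(p-q)
def proj(C,X):
    K,e,A=C;p=A.T@(np.array(X)-e);q=K@[p[0],-p[1],-p[2]];return q[:2]/q[2]
E
python3 - <<'E'
from h import *
a=cv2.imread("pics/s0.png");b=cv2.imread("pics/t0.png")
x=cv2.resize(b[190:325,120:330],(800,514),interpolation=cv2.INTER_CUBIC)
cv2.imwrite("pics/t0c.png",x)
y=cv2.resize(a[205:340,310:540],(800,470),interpolation=cv2.INTER_CUBIC)
cv2.imwrite("pics/s0c.png",y)
E
```

```text
(no output)
```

View pics/t0c.png

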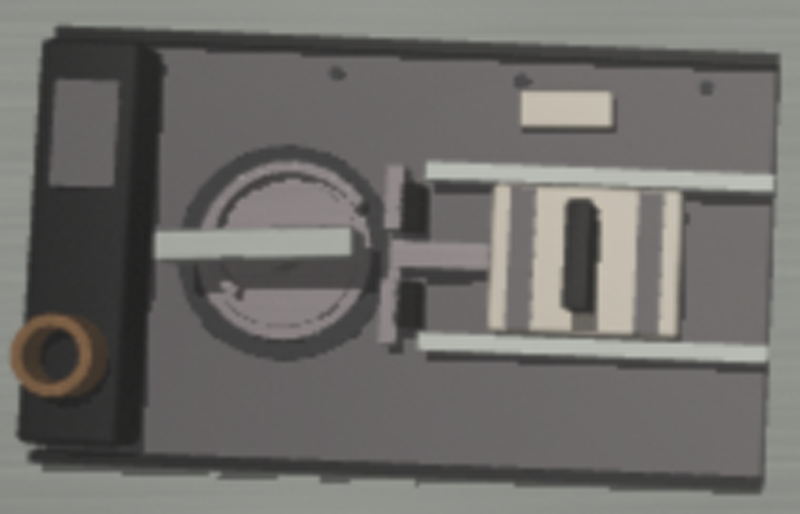

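View pics/s0c.png

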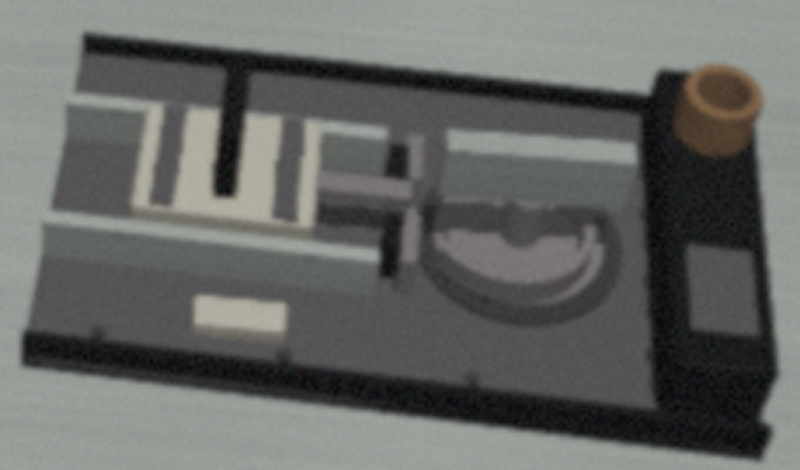

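Top crop (3.81x): bar top face spans (155..352, 230..257), handle (568..598, 198..312), rails run (428,170) to (773,183) and (418,342) to (768,354). Scene crop (3.48x): bar top (446..637, 130..165), handle top near (238,68).

```bash
python3 - <<'E'
from h import *
T=cam("top");S=cam("scene")
t=lambda x,y:(120+x/3.81,190+y/3.81)
s=lambda x,y:(310+x/3.478,205+y/3.478)
print("bar tri",tri(T,t(253.5,243),S,s(542,148)))
print("handle top tri",tri(T,t(581,252),S,s(238,69)))
print("bar@86",[onz(T,t(*p),86) for p in((155,245),(352,240))])
print("handle@96",[onz(T,t(*p),96) for p in((581,200),(577,312))])
for p in((428,170),(773,183),(418,342),(768,354)):print("rail",onz(T,t(*p),38))
print("rail outer end scene",[onz(S,s(*p),38) for p in((70,100),(45,220),(385,132),(380,255))])
print("disc circle",onz(T,t(284,253),14),onz(S,s(522,258),14))
print("plate",[onz(T,t(*p),12) for p in((778,60),(763,480))])
print("unit front/back@48 ",[onz(T,t(*p),48) for p in((683,262),(490,257))])
E
```

```text
bar tri (array([512.58, 141.92,  84.69]), np.float64(1.4627516721494618))
handle top tri (array([505.68,  -6.86, 114.99]), np.float64(4.505815026584108))
bar@86 [array([511.86, 185.28,  86.  ]), array([513.57,  96.47,  86.  ])]
handle@96 [array([530.25,  -7.68,  96.  ]), array([480.08,  -5.9 ,  96.  ])]
rail [549.68  69.18  38.  ]
rail [542.51 -94.27  38.  ]
rail [468.34  73.45  38.  ]
rail [461.62 -91.37  38.  ]
rail outer end scene [array([462.48, -88.59,  38.  ]), array([544.52, -92.59,  38.  ]), array([467.02,  73.7 ,  38.  ]), array([548.41,  71.35,  38.  ])]
disc circle [512.14 141.83  14.  ] [522.64 144.33  14.  ]
plate [array([604.99, -97.32,  12.  ]), array([401.59, -88.71,  12.  ])]
unit front/back@48  [array([504.73, -51.79,  48.  ]), array([507.65,  38.54,  48.  ])]
```

```bash
cat >> h.py <<'E'
def goto(X,yaxis):
    "shift in current tool axes and spin (deg, nearest) to reach TCP X with tool y along horizontal yaxis"
    s=arm.read_state();Q=R.from_quat(s["ee_rot"]).as_matrix()
    d=Q.T@(np.array(X)-s["position"]);y=Q.T@np.array(yaxis)
    a=np.degrees(np.arctan2(y[2],y[1]))
    print("pos",s["position"],"t",s["clock"],"F",s["contact_force"],"w",s["gripper_width"],"j",s["joints"]);print("shift",d,"spin",a,"or",(a+360)%360-180);return s,Q
E
python3 - <<'E'
from h import *
s,Q=goto((505.5,-6.9,200),(0.0425,0.999,0));print(Q)
E
```

```text
pos [ 186.23 -596.07  230.31] t 0.1 F [-1.44  0.6   0.24] w 85.86089384809578 j [-1.01  0.39  0.01 -0.   -1.19 -0.26]
shift [ 31.18 467.16 480.38] spin 19.77812677281687 or -160.22187322718315
[[-0.   -0.3   0.95]
 [ 0.    0.95  0.3 ]
 [-1.    0.   -0.  ]]
```

Request:
drive_tool:
  motion:
    - [0,23.4,24,0]
    - [0,23.4,24,0]
    - [0,23.4,24,0]
    - [0,23.4,24,0]
    - [0,23.4,24,0]
    - [0,23.4,24,0]
    - [0,23.4,24,0]
    - [0,23.4,24,0]
    - [0,23.4,24,0]
    - [0,23.4,24,0]

```text
clock: 0.93
position: [345.9, -300.0, 231.1]
ee_rot: [-0.106, 0.699, 0.107, 0.699]
contact_force: [1.5, -0.9, 0.1]
gripper_width: 85.3
```

Request:
drive_tool:
  motion:
    - [0,23.4,24,0]
    - [0,23.4,24,0]
    - [0,23.4,24,0]
    - [0,23.4,24,0]
    - [0,23.4,24,0]
    - [0,23.4,24,0]
    - [0,23.4,24,0]
    - [0,23.4,24,0]
    - [0,23.4,24,6.6]
    - [0,0,0,6.6]

```text
clock: 1.77
position: [491.5, -32.4, 230.9]
ee_rot: [-0.025, 0.706, 0.025, 0.707]
contact_force: [-0.4, -0.4, 0.2]
gripper_width: 85.2
```

```bash
python3 - <<'E'
from h import *
s,Q=goto((505.5,-6.9,200),(0.0425,0.999,0));print(Q)
E
```

```text
pos [491.46 -32.39 230.88] t 1.7667 F [-0.39 -0.4   0.18] w 85.23181848465083 j [ 0.26  0.16 -0.31 -0.   -1.1  -1.76]
shift [30.9  24.41 15.8 ] spin 6.535447201145799 or -173.46455279885419
[[ 0.   -0.07  1.  ]
 [ 0.    1.    0.07]
 [-1.    0.    0.  ]]
```

Request:
drive_tool:
  motion:
    - [10,12,8,0]
    - [11,12.4,7.8,6.5]
    - [0,0,0,0]
    - [0,0,0,0]
  grip: 60

```text
clock: 2.1
position: [502.4, -10.5, 208.9]
ee_rot: [0.013, 0.708, -0.013, 0.706]
contact_force: [0.0, -0.5, 0.0]
gripper_width: 60.1
```

```bash
python3 - <<'E'
from h import *
s,Q=goto((505.5,-6.9,200),(0.0425,0.999,0))
im=arm.get_image("wrist");cv2.imwrite("pics/w1.png",im[:,:,::-1])
np.savez("w1.npz",position=s["position"],ee_rot=s["ee_rot"])
C=cam("wrist",s)
for X in((505.5,-6.9,96),(512,142,86),(512,142,12)):print(proj(C,X))
E
```

```text
pos [502.45 -10.54 208.92] t 2.1 F [ 0.03 -0.45  0.03] w 60.126530752593894 j [ 0.3   0.2  -0.32 -0.   -1.06 -1.91]
shift [8.9  3.75 2.94] spin 0.29897404488044854 or -179.70102595511958
[323.73 238.87]
[546.75 235.67]
[500.16 211.51]
```

View pics/w1.png

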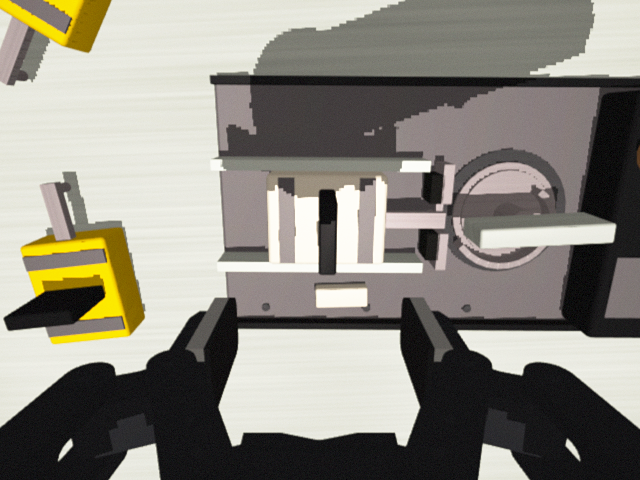

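Wrist view: handle at (319..337, 190..273), bar top (472..614, 216..247), bolt towards the cam, jaws centred at about column 320. Everything sits close to the predicted pixels.

```bash
python3 - <<'E'
from h import *
s=np.load("w1.npz");C=cam("wrist",s);T=cam("top")
t=lambda x,y:(120+x/3.81,190+y/3.81)
print("handle +x end top",tri(C,(328,273),T,t(583,199)))
print("bar ends",tri(C,(474,233),T,t(352,240)),tri(C,(614,229),T,t(155,245)))
for z in(96,):print([proj(C,(x,y,z)) for x,y in((530,-13),(530,-1),(480,-11),(480,1))])
print("handle@96",onz(C,(328,273),96),onz(C,(337,273),96),onz(C,(319,273),96))
print("bar@86",onz(C,(544,232),86))
E
```

```text
handle +x end top (array([531.69,  -6.42,  88.17]), np.float64(3.214083562456828))
bar ends (array([514.47, 100.42,  66.04]), np.float64(1.1780917962128357)) (array([510.66, 186.21,  84.94]), np.float64(2.847237377918153))
[array([315.82, 274.77]), array([333.98, 274.11]), array([315.75, 200.12]), array([334.88, 199.39])]
handle@96 [529.07  -4.92  96.  ] [529.3    1.02  96.  ] [528.84 -10.85  96.  ]
bar@86 [509.37 139.88  86.  ]
```

Request:
drive_tool:
  motion:
    - [20,4.5,3,0.3]
    - [30,0,0,0]
    - [30,0,0,0]
    - [30,0,0,0]
    - [25,0,0,0]
    - [15,0,0,0]
    - [0,0,0,0]
    - [0,0,0,0]

```text
clock: 2.82
position: [506.2, -7.0, 60.4]
ee_rot: [0.016, 0.707, -0.016, 0.707]
contact_force: [1.0, -0.3, 1.3]
gripper_width: 60.0
```

```bash
python3 - <<'E'
from h import *
s,Q=goto((505.5,-6,57),(0.0425,0.999,0));print(s["contact_force"],s["wrist_torque"])
E
```

```text
pos [506.17  -6.97  60.37] t 2.8167 F [ 1.03 -0.34  1.29] w 59.957679650267174 j [ 0.31  0.39 -0.5   0.   -0.69 -1.92]
shift [ 3.37  0.94 -0.71] spin -0.16875549430526565 or 179.8312445056947
[ 1.03 -0.34  1.29] [ 0.01  0.01 -0.06]
```

Request:
drive_tool:
  motion:
    - [0,0,0,0]
    - [0,0,0,0]
    - [0,0,0,0]
    - [0,0,0,0]
    - [0,0,0,0]
    - [0,0,0,0]
    - [0,0,0,0]
    - [0,0,0,0]
  grip: 0

```text
clock: 3.48
position: [507.0, -6.0, 61.4]
ee_rot: [0.016, 0.706, -0.016, 0.708]
contact_force: [-0.7, 1.4, 6.1]
gripper_width: 11.3
```

Request:
drive_tool:
  motion:
    - [0,3,0,0]
    - [0,3,0,0]
    - [0,3,0,0]
    - [0,3,0,0]
    - [0,3,0,0]
    - [0,3,0,0]
    - [0,3,0,0]

```text
clock: 4.07
position: [507.5, 13.5, 61.4]
ee_rot: [0.016, 0.707, -0.017, 0.707]
contact_force: [-0.6, -8.2, 7.2]
gripper_width: 10.9
```

Request:
drive_tool:
  motion:
    - [0,2,0,0]
    - [0,2,0,0]
    - [0,1,0,0]
    - [0,1,0,0]

```text
clock: 4.4
position: [507.9, 19.4, 61.4]
ee_rot: [0.016, 0.707, -0.017, 0.707]
contact_force: [-0.6, -8.5, 7.2]
gripper_width: 10.9
```

Request:
drive_tool:
  motion:
    - [-0.5,1,0,0]
    - [0,1,0,0]
    - [0,1,0,0]

```text
clock: 4.65
position: [507.7, 22.9, 61.4]
ee_rot: [0.016, 0.707, -0.017, 0.707]
contact_force: [-1.2, -6.7, 6.2]
gripper_width: 11.4
```

Request:
drive_tool:
  motion:
    - [0,1,0,0]
    - [0,1,0,0]

```text
clock: 4.82
position: [507.7, 24.9, 61.4]
ee_rot: [0.016, 0.707, -0.017, 0.707]
contact_force: [-1.3, -5.9, 5.7]
gripper_width: 11.2
```

Request:
drive_tool:
  motion:
    - [0,1,0,0]

```text
clock: 4.9
position: [507.8, 25.9, 61.4]
ee_rot: [0.016, 0.707, -0.017, 0.707]
contact_force: [0.2, -5.3, 6.8]
gripper_width: 11.1
```

Request:
drive_tool:
  motion:
    - [0,1,0,0]

```text
clock: 4.98
position: [507.8, 26.9, 61.3]
ee_rot: [0.016, 0.707, -0.017, 0.707]
contact_force: [-0.0, -5.6, 5.7]
gripper_width: 11.2
```

Request:
drive_tool:
  motion:
    - [0,1,0,0]

```text
clock: 5.07
position: [507.9, 28.0, 61.4]
ee_rot: [0.016, 0.707, -0.017, 0.707]
contact_force: [-1.6, -6.0, 6.3]
gripper_width: 11.4
```

Request:
drive_tool:
  motion:
    - [0,1,0,0]

```text
clock: 5.15
position: [507.9, 28.9, 61.4]
ee_rot: [0.016, 0.707, -0.017, 0.707]
contact_force: [-1.1, -6.1, 5.2]
gripper_width: 11.3
```

Request:
drive_tool:
  motion:
    - [0,0.7,0,0]

```text
clock: 5.23
position: [507.9, 29.6, 61.4]
ee_rot: [0.016, 0.707, -0.017, 0.707]
contact_force: [-0.0, -7.5, 6.4]
gripper_width: 11.1
```

Request:
drive_tool:
  motion:
    - [0,0.7,0,0]

```text
clock: 5.32
position: [508.0, 29.9, 61.4]
ee_rot: [0.015, 0.707, -0.017, 0.707]
contact_force: [1.1, -9.1, 4.6]
gripper_width: 11.3
```

Request:
drive_tool:
  motion:
    - [0,0.5,0,0]

```text
clock: 5.4
position: [508.0, 30.0, 61.4]
ee_rot: [0.015, 0.707, -0.017, 0.707]
contact_force: [2.2, -11.5, 6.3]
gripper_width: 11.1
```

Request:
drive_tool:
  motion:
    - [0,-0.5,0,0]
    - [0,0,0,0]
    - [0,0,0,0]
    - [0,0,0,0]
    - [0,0,0,0]
  grip: 50

```text
clock: 5.82
position: [507.9, 31.4, 60.6]
ee_rot: [0.016, 0.707, -0.016, 0.707]
contact_force: [0.3, -0.4, -0.2]
gripper_width: 49.9
```

Request:
drive_tool:
  motion:
    - [-20,0,0,0]
    - [-30,0,0,0]
    - [-30,0,0,0]
    - [-30,0,0,0]
    - [-30,0,0,0]
    - [0,0,0,-7]
    - [0,0,0,-7]
    - [0,0,0,-7]
    - [0,0,0,-7]
    - [0,0,0,-7]

```text
clock: 6.65
position: [507.8, 31.3, 200.7]
ee_rot: [-0.199, 0.679, 0.199, 0.678]
contact_force: [-0.2, -0.4, 0.0]
gripper_width: 50.0
```

Request:
drive_tool:
  motion:
    - [0,0,0,-7]
    - [0,0,0,-7]
    - [0,0,0,-7]
    - [0,0,0,-7]
    - [0,0,0,-7]
    - [0,0,0,-7]
    - [0,0,0,-7]
    - [0,0,0,-7]
    - [0,0,0,-7]
    - [0,0,0,-7]

```text
clock: 7.48
position: [507.8, 31.3, 200.6]
ee_rot: [-0.552, 0.442, 0.552, 0.442]
contact_force: [-1.0, -0.4, -0.3]
gripper_width: 50.4
```

Request:
drive_tool:
  motion:
    - [0,0,0,-7]
    - [0,0,0,-7]
    - [0,0,0,0]
    - [0,0,0,0]

```text
clock: 7.82
position: [507.8, 31.2, 200.7]
ee_rot: [-0.6, 0.374, 0.6, 0.374]
contact_force: [0.0, -0.3, -0.1]
gripper_width: 50.1
```

```bash
python3 - <<'E'
from h import *
s,Q=goto((512.2,142,170),(0.999,0.0,0))
im=arm.get_image("wrist");cv2.imwrite("pics/w2.png",im[:,:,::-1])
t=arm.get_image("top");cv2.imwrite("pics/t2.png",cv2.resize(t[190:325,120:330],(800,514),interpolation=cv2.INTER_CUBIC)[:,:,::-1])
np.savez("w2.npz",position=s["position"],ee_rot=s["ee_rot"])
C=cam("wrist",s)
for X in((512,142,86),(513,97,86),(511,187,86)):print(proj(C,X))
E
```

```text
pos [507.84  31.2  200.66] t 7.8167 F [ 0.   -0.33 -0.06] w 50.06125711640715 j [ 0.38  0.21 -0.32 -0.   -1.04  0.08]
shift [ 30.67 -52.81  97.5 ] spin -153.8181700562155 or 26.181829943784493
[244.53 362.5 ]
[269.11 310.33]
[221.81 410.72]
```

View pics/w2.png

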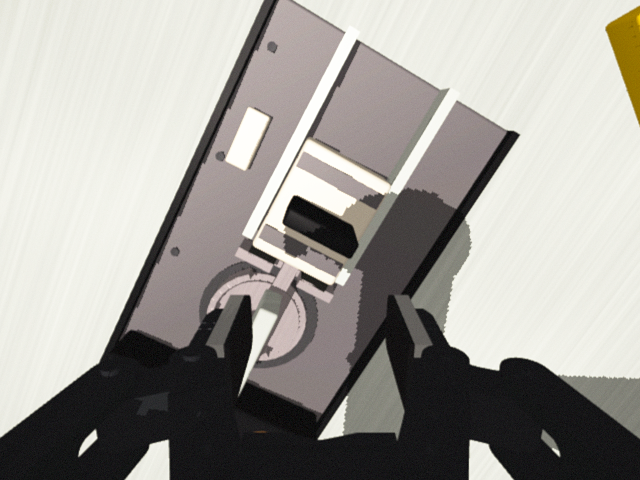

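View pics/t2.png

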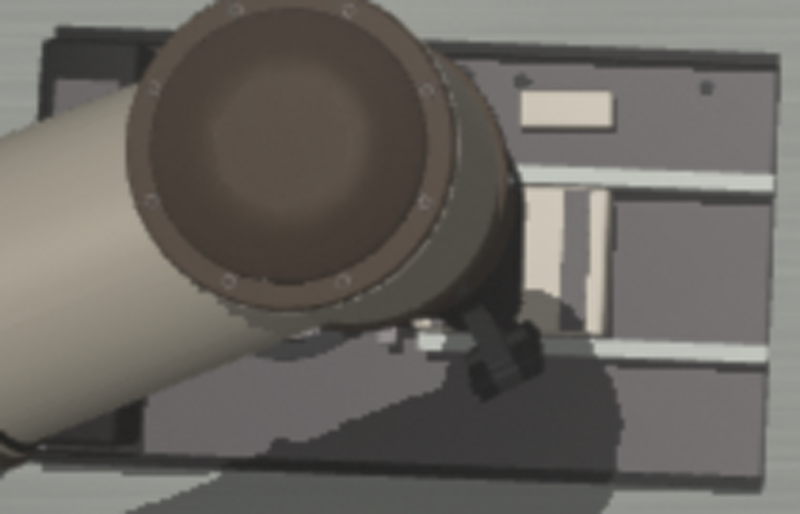

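Unit's front is at the seal (wrist: about (310,270)), bolt runs into the cam at (285,285), and the bar is still along the printer axis. I'm going above the bar with the jaw orientation that leaves joint 6 room for a clockwise half turn.

Request:
drive_tool:
  motion:
    - [8,-13.2,24.4,0]
    - [8,-13.2,24.4,0]
    - [8,-13.2,24.4,0]
    - [7,-13.2,24.4,0]
    - [0,0,0,-7]
    - [0,0,0,-7]
    - [0,0,0,-7]
    - [0,0,0,-7]
    - [0,0,0,-7]
    - [0,0,0,-7]

```text
clock: 8.75
position: [511.9, 142.0, 169.7]
ee_rot: [-0.695, 0.131, 0.695, 0.131]
contact_force: [0.0, 0.8, 0.5]
gripper_width: 49.9
```

Request:
drive_tool:
  motion:
    - [0,0,0,-7]
    - [0,0,0,-7]
    - [0,0,0,-7]
    - [0,0,0,-7]
    - [0,0,0,-7]
    - [0,0,0,-7]
    - [0,0,0,-7]
    - [0,0,0,-7]
    - [0,0,0,-7]
    - [0,0,0,-7]

```text
clock: 9.58
position: [512.0, 142.0, 169.8]
ee_rot: [-0.644, -0.291, 0.644, -0.291]
contact_force: [0.2, -0.4, 0.0]
gripper_width: 49.8
```

Request:
drive_tool:
  motion:
    - [0,0,0,-7]
    - [0,0,0,-7]
    - [0,0,0,-7]
    - [0,0,0,-7]
    - [0,0,0,-7]
    - [0,0,0,-7]
    - [0,0,0,0]
    - [0,0,0,0]

```text
clock: 10.25
position: [512.0, 142.0, 169.8]
ee_rot: [0.5, 0.5, -0.5, 0.5]
contact_force: [0.8, -0.7, -0.5]
gripper_width: 49.8
```

```bash
python3 - <<'E'
from h import *
s,Q=goto((512,142,52),(1,0.019,0))
im=arm.get_image("wrist");cv2.imwrite("pics/w3.png",im[:,:,::-1])
np.savez("w3.npz",position=s["position"],ee_rot=s["ee_rot"])
C=cam("wrist",s)
for X in((512,142,86),(513,97,86),(511,187,86)):print(proj(C,X))
E
```

```text
pos [511.95 141.96 169.79] t 10.25 F [ 0.79 -0.72 -0.5 ] w 49.81615280664194 j [ 0.58  0.28 -0.31 -0.   -0.98  2.57]
shift [117.79   0.05  -0.05] spin -0.9774129892262791 or 179.02258701077375
[320.48 247.57]
[322.02 318.43]
[318.76 168.72]
```

View pics/w3.png

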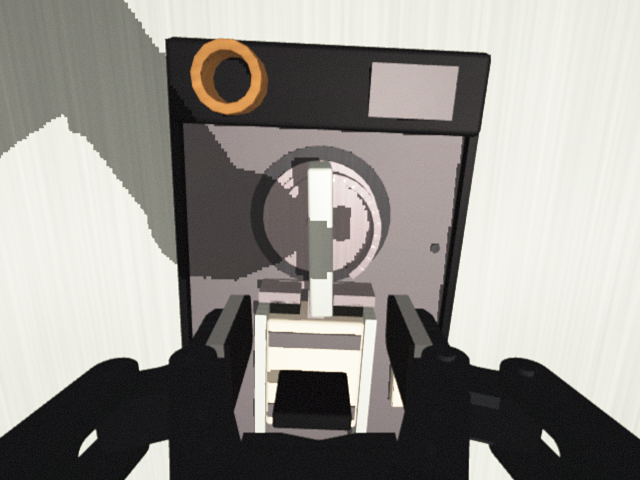

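Bar top spans (320,168) to (321,317), matching the predicted (319,169) to (322,318), so position and height agree. Descending and gripping.

Request:
drive_tool:
  motion:
    - [30,0,0,-1]
    - [30,0,0,0]
    - [30,0,0,0]
    - [20,0,0,0]
    - [8,0,0,0]
    - [0,0,0,0]
    - [0,0,0,0]

```text
clock: 10.88
position: [512.6, 142.2, 52.3]
ee_rot: [0.494, 0.505, -0.494, 0.506]
contact_force: [1.2, -1.8, -0.0]
gripper_width: 49.9
```

Request:
drive_tool:
  motion:
    - [0,0,0,0]
    - [0,0,0,0]
    - [0,0,0,0]
    - [0,0,0,0]
    - [0,0,0,0]
    - [0,0,0,0]
    - [0,0,0,0]
    - [0,0,0,0]
  grip: 0

```text
clock: 11.55
position: [513.0, 142.4, 53.3]
ee_rot: [0.495, 0.506, -0.493, 0.506]
contact_force: [0.4, 0.1, 6.9]
gripper_width: 13.3
```

```bash
cat > m.py <<'E'
from h import *
s=arm.read_state();Q=R.from_quat(s["ee_rot"]).as_matrix();y=Q[:,1]
r=s["position"]-np.array([512,142,0]);F=s["contact_force"];M=s["wrist_torque"]
print("t",s["clock"],"pos",s["position"],"ydir",np.degrees(np.arctan2(y[1],y[0])),"F",F,"M",M,"Maxis",M[2]+(r[0]*F[1]-r[1]*F[0])/1e3,"w",s["gripper_width"],"j6",s["joints"][5])
E
python3 m.py
```

```text
t 11.55 pos [512.98 142.41  53.32] ydir 1.3816076798630823 F [0.44 0.11 6.92] M [-0.02  0.22 -0.03] Maxis -0.030433087606532006 w 13.297582258290749 j6 2.5891124665295715
```

Request:
drive_tool:
  motion:
    - [0,0,0,6]
    - [0,0,0,6]
    - [0,0,0,6]
    - [0,0,0,6]
    - [0,0,0,6]

```text
clock: 11.97
position: [513.2, 142.3, 53.3]
ee_rot: [0.61, 0.359, -0.608, 0.36]
contact_force: [-0.2, -1.1, 6.0]
gripper_width: 13.1
```

```bash
python3 m.py
```

```text
t 11.9667 pos [513.23 142.34  53.31] ydir -28.886314101882263 F [-0.16 -1.12  5.99] M [-0.25 -0.09  0.14] Maxis 0.1400766876852066 w 13.092657420846429 j6 2.0606004825892996
```

Request:
drive_tool:
  motion:
    - [0,0,0,5]
    - [0,0,0,5]
    - [0,0,0,5]
    - [0,0,0,5]
    - [0,0,0,5]
    - [0,0,0,5]
    - [0,0,0,5]
    - [0,0,0,5]
    - [0,0,0,5]

```text
clock: 12.72
position: [513.4, 142.0, 53.3]
ee_rot: [0.701, 0.099, -0.699, 0.099]
contact_force: [1.1, -2.2, 5.7]
gripper_width: 13.3
```

```bash
python3 m.py
```

```text
t 12.7167 pos [513.43 142.04  53.3 ] ydir -73.83689020784645 F [ 1.08 -2.24  5.68] M [-0.74 -0.4   0.04] Maxis 0.03674218623860009 w 13.307235223814542 j6 1.2759941156304573
```

Request:
drive_tool:
  motion:
    - [0,0,0,3]
    - [0,0,0,3]

```text
clock: 12.88
position: [513.4, 142.0, 53.3]
ee_rot: [0.705, 0.063, -0.703, 0.063]
contact_force: [1.5, -2.5, 5.0]
gripper_width: 13.1
```

```bash
python3 m.py
```

```text
t 12.8833 pos [513.45 142.01  53.29] ydir -79.7384980292609 F [ 1.47 -2.5   4.99] M [-0.73 -0.42  0.1 ] Maxis 0.09186447748278037 w 13.0629934749221 j6 1.1729744758287908
```

Request:
drive_tool:
  motion:
    - [0,0,0,3]
    - [0,0,0,3]

```text
clock: 13.05
position: [513.4, 142.0, 53.3]
ee_rot: [0.708, 0.026, -0.705, 0.026]
contact_force: [2.5, -2.4, 5.0]
gripper_width: 13.3
```

```bash
python3 m.py
```

```text
t 13.05 pos [513.45 141.98  53.31] ydir -85.73243279459722 F [ 2.45 -2.42  5.01] M [-0.82 -0.45  0.04] Maxis 0.03290773763851942 w 13.347698516319804 j6 1.0682912328695184
```

Request:
drive_tool:
  motion:
    - [0,0,0,3]
    - [0,0,0,3]

```text
clock: 13.22
position: [513.4, 141.9, 53.3]
ee_rot: [0.708, -0.011, -0.706, -0.011]
contact_force: [1.5, -2.5, 5.3]
gripper_width: 13.7
```

```bash
python3 m.py
```

```text
t 13.2167 pos [513.45 141.92  53.3 ] ydir -91.7356563143384 F [ 1.52 -2.49  5.3 ] M [-0.86 -0.42  0.09] Maxis 0.08511623606647604 w 13.69377426015766 j6 0.9635740021778193
```

Request:
drive_tool:
  motion:
    - [0,0,0,3]
    - [0,0,0,3]
    - [0,0,0,3]

```text
clock: 13.47
position: [513.4, 141.8, 53.3]
ee_rot: [0.705, -0.066, -0.703, -0.066]
contact_force: [1.8, -2.9, 4.7]
gripper_width: 13.3
```

```bash
python3 m.py
```

```text
t 13.4667 pos [513.45 141.84  53.31] ydir -100.73508221609772 F [ 1.8  -2.89  4.74] M [-0.96 -0.49  0.07] Maxis 0.06687864529796207 w 13.284944800142762 j6 0.8065083253862726
```

Request:
drive_tool:
  motion:
    - [0,0,0,3]
    - [0,0,0,3]

```text
clock: 13.63
position: [513.4, 141.8, 53.3]
ee_rot: [0.701, -0.103, -0.699, -0.103]
contact_force: [1.7, -2.5, 5.9]
gripper_width: 13.3
```

```bash
python3 m.py
```

```text
t 13.6333 pos [513.42 141.77  53.3 ] ydir -106.7383250149233 F [ 1.67 -2.5   5.86] M [-0.95 -0.5   0.12] Maxis 0.1201064657897823 w 13.25085087498564 j6 0.7017456112167983
```

Request:
drive_tool:
  motion:
    - [0,0,0,3]
    - [0,0,0,3]

```text
clock: 13.8
position: [513.4, 141.7, 53.3]
ee_rot: [0.694, -0.139, -0.692, -0.14]
contact_force: [2.2, -2.5, 6.0]
gripper_width: 13.5
```

```bash
python3 m.py
```

```text
t 13.8 pos [513.4  141.75  53.3 ] ydir -112.73444302107652 F [ 2.19 -2.47  6.02] M [-1.02 -0.45  0.06] Maxis 0.06125880615008037 w 13.527850501186311 j6 0.5970465196904712
```

Request:
drive_tool:
  motion:
    - [0,0,0,3]
    - [0,0,0,3]

```text
clock: 13.97
position: [513.4, 141.7, 53.3]
ee_rot: [0.686, -0.175, -0.684, -0.176]
contact_force: [1.2, -3.3, 5.6]
gripper_width: 13.5
```

```bash
python3 m.py
```

```text
t 13.9667 pos [513.37 141.68  53.31] ydir -118.73772249089357 F [ 1.16 -3.27  5.59] M [-1.06 -0.5   0.09] Maxis 0.08283054360738352 w 13.467567897174899 j6 0.49232899364993105
```

Still slack at about 2.1 rad. Continuing.

Request:
drive_tool:
  motion:
    - [0,0,0,3]
    - [0,0,0,3]
    - [0,0,0,3]

```text
clock: 14.22
position: [513.4, 141.7, 53.3]
ee_rot: [0.67, -0.228, -0.668, -0.229]
contact_force: [2.3, -4.4, 6.0]
gripper_width: 13.1
```

```bash
python3 m.py
```

```text
t 14.2167 pos [513.36 141.66  53.33] ydir -127.73811986051187 F [ 2.3  -4.39  5.95] M [-1.14 -0.44  0.08] Maxis 0.07948977645437945 w 13.078839617746771 j6 0.33521807799918074
```

Request:
drive_tool:
  motion:
    - [0,0,0,3]
    - [0,0,0,3]

```text
clock: 14.38
position: [513.3, 141.6, 53.3]
ee_rot: [0.657, -0.263, -0.655, -0.264]
contact_force: [1.6, -2.5, 7.7]
gripper_width: 13.3
```

```bash
python3 m.py
```

```text
t 14.3833 pos [513.32 141.63  53.33] ydir -133.7369705803078 F [ 1.55 -2.54  7.7 ] M [-1.05 -0.39  0.05] Maxis 0.044953368282637254 w 13.346139493043927 j6 0.2305005875141129
```

Request:
drive_tool:
  motion:
    - [0,0,0,3]
    - [0,0,0,3]

```text
clock: 14.55
position: [513.2, 141.5, 53.3]
ee_rot: [0.642, -0.297, -0.641, -0.298]
contact_force: [1.4, -2.6, 5.5]
gripper_width: 13.3
```

```bash
python3 m.py
```

```text
t 14.55 pos [513.25 141.55  53.3 ] ydir -139.7397897313402 F [ 1.35 -2.62  5.53] M [-1.11 -0.4   0.04] Maxis 0.03891211287660939 w 13.33421219690336 j6 0.12581939779566015
```

Request:
drive_tool:
  motion:
    - [0,0,0,3]
    - [0,0,0,3]

```text
clock: 14.72
position: [513.2, 141.6, 53.3]
ee_rot: [0.626, -0.33, -0.624, -0.331]
contact_force: [1.2, -3.4, 5.9]
gripper_width: 13.1
```

```bash
python3 m.py
```

```text
t 14.7167 pos [513.24 141.56  53.34] ydir -145.73680742860236 F [ 1.24 -3.45  5.87] M [-1.16 -0.31  0.04] Maxis 0.03795691245510382 w 13.135007169710773 j6 0.02109230206489212
```

Request:
drive_tool:
  motion:
    - [0,0,0,2]
    - [0,0,0,2]
    - [0,0,0,2]

```text
clock: 14.97
position: [513.2, 141.5, 53.3]
ee_rot: [0.608, -0.362, -0.606, -0.363]
contact_force: [1.5, -4.0, 6.3]
gripper_width: 13.3
```

```bash
python3 m.py
```

```text
t 14.9667 pos [513.18 141.51  53.3 ] ydir -151.69283416647676 F [ 1.49 -4.04  6.32] M [-1.1  -0.33  0.06] Maxis 0.05184457078479867 w 13.264341016355345 j6 -0.08280369823583301
```

Request:
drive_tool:
  motion:
    - [0,0,0,2]
    - [0,0,0,2]

```text
clock: 15.13
position: [513.1, 141.5, 53.3]
ee_rot: [0.595, -0.383, -0.593, -0.384]
contact_force: [1.6, -3.3, 5.5]
gripper_width: 13.4
```

```bash
python3 m.py
```

```text
t 15.1333 pos [513.12 141.48  53.29] ydir -155.69588337325555 F [ 1.58 -3.27  5.52] M [-1.15 -0.29  0.07] Maxis 0.06696224159286589 w 13.38487522475916 j6 -0.15261346758115477
```

Request:
drive_tool:
  motion:
    - [0,0,0,2]
    - [0,0,0,2]

```text
clock: 15.3
position: [513.1, 141.5, 53.3]
ee_rot: [0.581, -0.404, -0.58, -0.404]
contact_force: [1.5, -3.2, 6.8]
gripper_width: 13.7
```

```bash
python3 m.py
```

```text
t 15.3 pos [513.12 141.46  53.3 ] ydir -159.6700999916175 F [ 1.48 -3.22  6.85] M [-1.17 -0.33  0.14] Maxis 0.1328960204254317 w 13.67476447123855 j6 -0.22211732836827605
```

Request:
drive_tool:
  motion:
    - [0,0,0,1.5]
    - [0,0,0,1.5]

```text
clock: 15.47
position: [513.1, 141.4, 53.3]
ee_rot: [0.57, -0.419, -0.569, -0.419]
contact_force: [1.7, -4.1, 6.0]
gripper_width: 13.1
```

```bash
python3 m.py
```

```text
t 15.4667 pos [513.06 141.44  53.31] ydir -162.64350484928474 F [ 1.73 -4.08  5.96] M [-1.13 -0.23  0.19] Maxis 0.1890284100192523 w 13.148040011208305 j6 -0.27400492311248636
```

Request:
drive_tool:
  motion:
    - [0,0,0,1.5]
    - [0,0,0,1.5]

```text
clock: 15.63
position: [513.1, 141.4, 53.3]
ee_rot: [0.559, -0.433, -0.558, -0.434]
contact_force: [2.1, -4.3, 6.5]
gripper_width: 13.3
```

```bash
python3 m.py
```

```text
t 15.6333 pos [513.07 141.42  53.31] ydir -165.6271845130019 F [ 2.11 -4.26  6.5 ] M [-1.13 -0.27  0.23] Maxis 0.2307940957642142 w 13.276295895161006 j6 -0.3261490162975708
```

Load is rising (0.13, 0.19, 0.23 N m). Small steps now towards 0.36.

Request:
drive_tool:
  motion:
    - [0,0,0,1.5]
    - [0,0,0,1.5]

```text
clock: 15.8
position: [513.0, 141.4, 53.3]
ee_rot: [0.548, -0.448, -0.546, -0.448]
contact_force: [1.6, -3.7, 5.8]
gripper_width: 13.6
```

```bash
python3 m.py
```

```text
t 15.8 pos [513.05 141.42  53.31] ydir -168.60698538573288 F [ 1.58 -3.74  5.84] M [-1.14 -0.25  0.3 ] Maxis 0.3012502611010666 w 13.573866718781362 j6 -0.3782880428999459
```

Request:
drive_tool:
  motion:
    - [0,0,0,1]
    - [0,0,0,1]

```text
clock: 15.97
position: [513.0, 141.4, 53.3]
ee_rot: [0.54, -0.457, -0.539, -0.458]
contact_force: [1.4, -3.9, 5.2]
gripper_width: 13.4
```

```bash
python3 m.py
```

```text
t 15.9667 pos [513.04 141.39  53.3 ] ydir -170.57840464028442 F [ 1.44 -3.93  5.2 ] M [-1.14 -0.22  0.35] Maxis 0.34448157418812336 w 13.395593419887513 j6 -0.4127120469747854
```

Request:
drive_tool:
  motion:
    - [0,0,0,0.5]
    - [0,0,0,0]
    - [0,0,0,0]

```text
clock: 16.22
position: [513.0, 141.4, 53.3]
ee_rot: [0.538, -0.459, -0.537, -0.46]
contact_force: [1.3, -3.8, 5.9]
gripper_width: 13.2
```

Request:
drive_tool:
  motion:
    - [0,0,0,0]
    - [0,0,0,0]
    - [0,0,0,0]
    - [0,0,0,0]
    - [0,0,0,0]
  grip: 45

```text
clock: 16.63
position: [511.8, 142.0, 51.6]
ee_rot: [-0.537, 0.46, 0.537, 0.46]
contact_force: [-0.7, -0.9, -0.0]
gripper_width: 45.3
```

Request:
drive_tool:
  motion:
    - [-10,0,0,0]
    - [-20,0,0,0]
    - [-30,0,0,0]
    - [-30,0,0,0]
    - [-30,0,0,0]
    - [-20,0,0,0]
    - [0,0,0,0]
    - [0,0,0,0]

```text
clock: 17.3
position: [512.4, 142.3, 193.8]
ee_rot: [0.537, -0.459, -0.537, -0.461]
contact_force: [-0.7, 0.6, -0.9]
gripper_width: 45.3
```

```bash
python3 m.py; python3 - <<'E'
from h import *
s=arm.read_state();im=arm.get_image("wrist");cv2.imwrite("pics/w4.png",im[:,:,::-1])
C=cam("wrist",s)
d=np.array([.0425,.999,0]);n=np.array([.999,-.0425,0]);c=np.array([512,142,0])
print("pose exp handle top",proj(C,c-112*d+[0,0,96]))
E
```

```text
t 17.3 pos [512.38 142.31 193.77] ydir -171.15479037594787 F [-0.73  0.6  -0.88] M [0.02 0.07 0.01] Maxis 0.011752077789199459 w 45.27982326582902 j6 -0.4215120099075735
pose exp handle top [360.01  38.54]
```

View pics/w4.png

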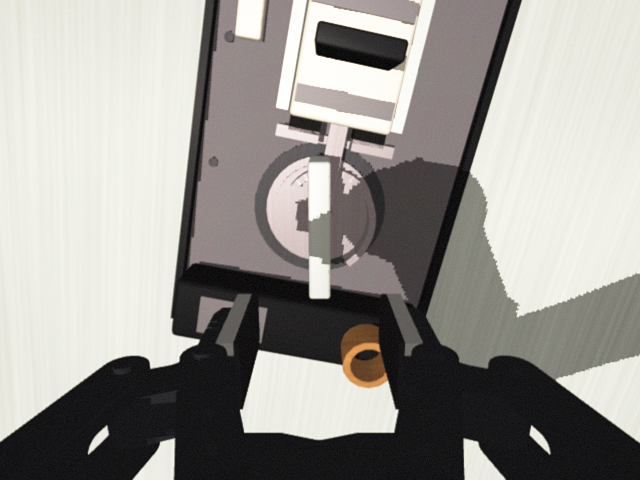

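Final view: the unit is flush at the seal (330,130), and the bar has turned from (319,158) to (319,298), aligned with the jaws. The eraser (250,15) and core (367,355) are in place, and the gripper is clear. Handing in.

```bash
python3 -c "
from bench import arm
print(arm.job_done(), arm.read_state()['contact_force'])"
```

```text
the job is handed in; nothing more can be done
the job is handed in; nothing more can be done
```

The unit is slid in against the seal, the cam is turned tight, and I handed the job in at about 17 s of robot time. The hand-in gave no verdict.

- **Sliding in:** I gripped the white unit's handle and pushed it about 36 mm. It stopped firm at about 11.5 N, which puts the pin roughly 27 mm from the cam's axis. That means the seal lies about 2.5 mm farther in than nominal.
- **Turning the cam:** I turned the bar about 172° (3.0 rad) clockwise. The turning moment stayed near 0.07 N m while slack. It began to rise at about 2.8 rad, as the seal position predicted, and reached 0.34 N m one 0.5° step before I stopped. The right range is 0.25–0.5, best 0.36.
- **Last checks:** After letting go and lifting 140 mm, the wrist picture showed the bar holding its angle and the unit flush at the seal. The eraser and core looked undisturbed. The scanner and paper roll were out of that view, but the arm stayed well above them. The force and moment readings were near zero.
- **Not confirmed or off:**
    - The pull on the bolt (10–30 N) is inferred from the turning moment, not measured directly.
    - Single moment readings scatter by about 0.04 N m.
    - My first two-view handle height was poor (115 mm against 96 mm). Later views gave 88 mm and fitted the stated size.
    - The top view after sliding was mostly blocked by the arm.

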